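Load the biscuit press with the matching cutter, rim down

TASK

Load the biscuit press with the cutter whose rim has the same shape as the sample biscuit on the small white tile beside the press: lay it in the press's square pocket with its cutting rim down and its wooden handle up, so that its plate lies flat and fully home, and let go. The cutters stand on their sides, so the right one has to be turned a quarter over. Leave the other cutters, the biscuits and everything else standing where they are.

Things in the scene. Friction and masses are not known exactly. Their poses are not given: they have to be found in the camera images.
- cutter_round: round biscuit cutter: white plate 60 x 60 x 10 mm with a thin steel rim 15.5 mm deep on one face and a beech handle bar on the other; about 0.12 kg. Starts standing on its side, 60 mm high, bar roughly to the robot, rim away. Origin: on the worktop under the plate's rim-side face. Own +x out of the rim, -x out of the handle, y across the bar's thickness, z along the bar (up at the start)
- cutter_round_grip (a point): point in the round cutter's handle bar, 27 mm out from the plate's back, midway in the bar's length and thickness. The bar is 24 mm thick, 60 mm long, and stands 40 mm out from the plate; its upper end at the start bears a grey round mark 18 mm across
- cutter_round_seat (a point): centre of the rim-side face of the round cutter's plate, 37 mm from the grip point, which lies on the pocket's ledge when home. The rim's outline there is a circle 44 mm across
- biscuit_round_mid (a point): centre of a flat tan biscuit 9 mm thick, outline a circle 44 mm across; it lies on one of the two white tiles
- cutter_square: square biscuit cutter: white plate 60 x 60 x 10 mm with a thin steel rim 15.5 mm deep on one face and a beech handle bar on the other; about 0.12 kg. Starts standing on its side, 60 mm high, bar roughly to the robot, rim away. Origin: on the worktop under the plate's rim-side face. Own +x out of the rim, -x out of the handle, y across the bar's thickness, z along the bar (up at the start)
- cutter_square_grip (a point): point in the square cutter's handle bar, 27 mm out from the plate's back, midway in the bar's length and thickness. The bar is 24 mm thick, 60 mm long, and stands 40 mm out from the plate; its upper end at the start bears a grey square mark 18 mm across
- cutter_square_seat (a point): centre of the rim-side face of the square cutter's plate, 37 mm from the grip point, which lies on the pocket's ledge when home. The rim's outline there is a square of 38 mm side
- biscuit_square_mid (a point): centre of a flat tan biscuit 9 mm thick, outline a square of 38 mm side; it lies on one of the two white tiles
- cutter_star: star biscuit cutter: white plate 60 x 60 x 10 mm with a thin steel rim 15.5 mm deep on one face and a beech handle bar on the other; about 0.12 kg. Starts standing on its side, 60 mm high, bar roughly to the robot, rim away. Origin: on the worktop under the plate's rim-side face. Own +x out of the rim, -x out of the handle, y across the bar's thickness, z along the bar (up at the start)
- cutter_star_grip (a point): point in the star cutter's handle bar, 27 mm out from the plate's back, midway in the bar's length and thickness. The bar is 24 mm thick, 60 mm long, and stands 40 mm out from the plate; its upper end at the start bears a grey star mark 18 mm across
- cutter_star_seat (a point): centre of the rim-side face of the star cutter's plate, 37 mm from the grip point, which lies on the pocket's ledge when home. The rim's outline there is a five-pointed star whose tips lie on a 47 mm circle
- biscuit_star_mid (a point): centre of a flat tan biscuit 9 mm thick, outline a five-pointed star whose tips lie on a 47 mm circle; it lies on one of the two white tiles
- pocket (a point): centre of the ledge in the press's square pocket; axes as the press. The pocket is 64 x 64 mm, 10 mm deep down to this ledge, which is 30 mm over the worktop (a plate at home is flush with the bed's top); inside the ledge a 52 x 52 mm well goes 20 mm deeper for the rim. It takes a plate in any of its four quarter turns
- press: aluminium biscuit press, fixed: bed 112 x 112 x 40 mm with the pocket in its middle, and a platen folded open that stands along the bed's far edge, 55 to 105 mm behind the pocket's centre, up to 155 mm high. Origin under the bed's middle; +x points from the pocket to the platen, z up. Its yaw varies
- sample_tile: small white tile 80 x 80 x 10 mm on the left of the press, fixed; the one biscuit on it is the sample. Origin under its centre
- spare_tile: white tile 80 x 150 x 10 mm at the far right, fixed; the two other biscuits lie on it and mean nothing. Origin under its centre
- teaspoon: bystander: teaspoon, 137 mm long, lying in front; origin under its middle
- peeler: bystander: peeler, 170 mm long, lying in front; origin under its middle
- salt_shaker: bystander: salt shaker, 44 mm across, 90 mm high; origin under its middle
- tuna_tin: bystander: tuna tin, flat tin 86 mm across, 40 mm high; origin under its middle
- tape_roll: bystander: tape roll, roll of tape 104 mm across, 25 mm high; origin under its middle
- tea_mug: bystander: tea mug, white mug with handle, 107 mm high; origin under its middle
Not all that is in view belongs to the job. What is shaped like the cutter_star but purple is not meant.

How it is judged:
At the end, for the whole second after the job is handed in: The cutter matching the sample biscuit lies in the press pocket: seat point within 5 mm of the pocket's axis and 3 mm of the ledge's height, rim pointing down within about 3.5 degrees, at rest and released (((horizontal distance between biscuit_round_mid and sample_tile below 0.03 m and horizontal distance between cutter_round_seat and pocket below 0.005 m and z of cutter_round_seat in the frame of pocket between -0.003 and 0.003 m and angle between cutter_round's own x axis and vertical above 3.08 rad and linear speed of cutter_round below 0.02 m/s and angular speed of cutter_round below 0.1 rad/s) or (horizontal distance between biscuit_square_mid and sample_tile below 0.03 m and horizontal distance between cutter_square_seat and pocket below 0.005 m and z of cutter_square_seat in the frame of pocket between -0.003 and 0.003 m and angle between cutter_square's own x axis and vertical above 3.08 rad and linear speed of cutter_square below 0.02 m/s and angular speed of cutter_square below 0.1 rad/s) or (horizontal distance between biscuit_star_mid and sample_tile below 0.03 m and horizontal distance between cutter_star_seat and pocket below 0.005 m and z of cutter_star_seat in the frame of pocket between -0.003 and 0.003 m and angle between cutter_star's own x axis and vertical above 3.08 rad and linear speed of cutter_star below 0.02 m/s and angular speed of cutter_star below 0.1 rad/s))); the robot touches nothing.
It fails at once if a cutter that does not match the sample is displaced by more than 30 mm ((horizontal distance between biscuit_round_mid and sample_tile below 0.03 m and distance of cutter_square_grip from where it was at the start of the episode above 0.03 m) or (horizontal distance between biscuit_round_mid and sample_tile below 0.03 m and distance of cutter_star_grip from where it was at the start of the episode above 0.03 m) or (horizontal distance between biscuit_square_mid and sample_tile below 0.03 m and distance of cutter_round_grip from where it was at the start of the episode above 0.03 m) or (horizontal distance between biscuit_square_mid and sample_tile below 0.03 m and distance of cutter_star_grip from where it was at the start of the episode above 0.03 m) or (horizontal distance between biscuit_star_mid and sample_tile below 0.03 m and distance of cutter_round_grip from where it was at the start of the episode above 0.03 m) or (horizontal distance between biscuit_star_mid and sample_tile below 0.03 m and distance of cutter_square_grip from where it was at the start of the episode above 0.03 m)).
It fails at once if a biscuit is displaced by more than 25 mm (distance of any of biscuit_round_mid, biscuit_square_mid, biscuit_star_mid from where it was at the start of the episode above 0.025 m).
It fails at once if a bystander is displaced by more than 40 mm (distance of any of teaspoon, peeler, salt_shaker, tuna_tin, tape_roll, tea_mug from where it was at the start of the episode above 0.04 m).
It also fails if it takes over 64 s, if anything falls off the work surface, if the arm or the gripper's body presses on something with over 40 N, if the wrist force passes 120 N, or if a joint passes its speed limit or range.

ROBOT

A 6-joint arm with a two-finger parallel gripper is mounted at the origin on a cart in front of the work surface, level with it; the furniture and walls round the work are solid. World frame = base frame: x ahead of the robot, y to its left, z up, the work surface at z = 0. Lengths are in m, angles in rad, forces in N, time in s.
With the tool pointing down it reaches from about 0.4 to 0.925 m from the base axis. Payload 12.5 kg.
Tool frame: the origin (TCP) lies on the centre line of the jaws, within the pads' length; the fingertips stand 19 mm ahead of it and the grasp point (between the pads) is the TCP; z points along the fingers, y is the line along which they close (so a half turn about z gives the same grasp; the last joint's range is limited). The gripper opens to 95 mm and grips with 3 to 60 N. Pads are 20 mm wide; open, the fingers measure 119 mm over their backs; the gripper's body (75 mm by 180 mm) begins 59 mm behind the grasp point.
Start: joints at [-1.39, 0.491, 1.559, -0, 1.092, -0.106], TCP at [0.177, -0.599, 0.234] pointing down, gripper open.
Joint ranges: [-3.1, 3.1], [-0.84, 2.19], [0.05, 2.79], [-1.13, 4.28], [0.06, 2.93], [-2.69, 2.69]. Speed limits (rad/s): [2.22, 2.22, 2.79, 3.14, 3.14, 3.14].

INTERFACE

Orientations are given as a 3x3 rotation matrix whose columns are the frame's x, y, z axes.
In Python, from plant import robot gives the robot as it stands.
- The arm moves only by the tool carry_out, never from a script. Its argument "increments" is a list of rows, each a list of 6 numbers: the shift along the tool's x, y, z in units of 0.3 m (1.0 is 0.3 m), then the turn, a rotation vector about the tool's x, y, z in units of 90 degrees (1.0 is 90 degrees). In form: [[dx, dy, dz, rx, ry, rz], ...]. A call has 1 to 20 rows; each row is the pose to reach, as a shift and turn from the pose commanded when the call began, along the tool's axes at that moment; what a row does not reach only later rows make up. A row lasts 1/10 s, in which the tool goes at most 50 mm and 8.59 degrees, less where a joint would pass 70% of its speed; a pose out of reach is approached as far as the arm can. A call with a number of a shift or a turn outside -1 to 1 is refused whole. A call with a gripper value outside its range is refused whole. "fingers" is the opening, from 0 (shut) to 1 (fully open), set as the call begins (left out, the last holds). The fingers move at their own pace and stop on an object; "newtons" is the grip in N (left out, the last holds). Time passes only in rows, so rows that repeat a pose let the fingers close. It gives the time, the measured TCP pose, the force, the opening and the grip force at its end, in the units of the state.
- robot.get_state(): the state, without advancing time (a new reading comes with each control period).
- robot.read_camera(name): name is "side" or "top" or "wrist"; returns a dict with "image" (480x640x3 uint8, blue, green, red), "intrinsics" (3x3 intrinsics, pixels), "pose" (4x4, takes a point from camera to world coordinates). Camera axes: x right, y down, z forward; pixel columns grow to the right and rows downward; lengths in m; the calibration is good to about 2 mm. A picture is of the moment at which its call begins. There is no depth.
- robot.sign_off(): hands the job in; it is judged then, once.
The state is a dict: "t": time; "q": joint angles; "qd": joint speeds; "joint_efforts": joint torques, N m; "tcp_pos": TCP position; "eef_rot": TCP orientation; "ft_force": force on the tool from outside, world axes, zero at the start; "moment": the same for the moment, N m; "opening": opening from 0.0 (shut) to 1.0 (fully open); "finger_force": force on a finger pad.
Only numpy, scipy, OpenCV 4.12 (cv2) and the standard library are available. Lean on these libraries where they do the work, as an engineer would, in place of code of your own. Each camera call takes 0.05 s, during which the arm holds its last target. There are 200 camera calls.

## Working session

There is one attempt and no reset: what is moved stays moved. The work goes in short steps, Python scripts to look and compute and a tool call to move; the robot and the scene stay as the last step left them, time stands still between calls to the robot, and variables do not carry over. Pictures are saved under pics/ and viewed, at most 10 in all, crops included, and the job is handed in when it is done.

Besides the shell and the picture viewer there is one more tool, called after "Request:" as name([rows], argument=value, ...), one row to a line, values as JSON. carry_out: Moves the arm, as the interface text tells. Shifts and turns lie within -1 to 1; 1 stands for 0.3 m of shift or 90 degrees of turn. Its arguments: {"type":"object","properties":{"increments":{"type":"array"},"fingers":{"type":"number"},"newtons":{"type":"number"}},"required":["increments"]}

```bash
mkdir -p pics; python3 - <<'E'
from plant import robot
import cv2,numpy as np
for n in("top","side"):
    r=robot.read_camera(n);cv2.imwrite(f"pics/{n}0.png",r["image"]);print(n,r["intrinsics"].tolist(),np.round(r["pose"],4).tolist())
s=robot.get_state();print(s["t"],s["tcp_pos"],np.round(s["eef_rot"],3).tolist(),s["opening"])
E
```

```text
top [[551.2356037073733, 0.0, 318.40730141424956], [0.0, 551.2356037073733, 237.3186011873818], [0.0, 0.0, 1.0]] [[-0.0002, -0.9809, 0.1944, 0.2584], [-1.0, 0.0002, 0.0001, -0.058], [-0.0001, -0.1944, -0.9809, 1.5444], [0.0, 0.0, 0.0, 1.0]]
side [[446.7882080335138, 0.0, 319.10600317867244], [0.0, 446.7882080335138, 234.68090219226832], [0.0, 0.0, 1.0]] [[-0.9663, -0.1207, 0.2274, 0.2703], [-0.2569, 0.5099, -0.821, 0.9448], [-0.0169, -0.8517, -0.5237, 0.6889], [0.0, 0.0, 0.0, 1.0]]
0.1 [ 0.1767996  -0.59929158  0.23313905] [[0.959, 0.283, -0.0], [0.283, -0.959, 0.001], [0.0, -0.001, -1.0]] 1.0015186109885807
```

View pics/top0.png

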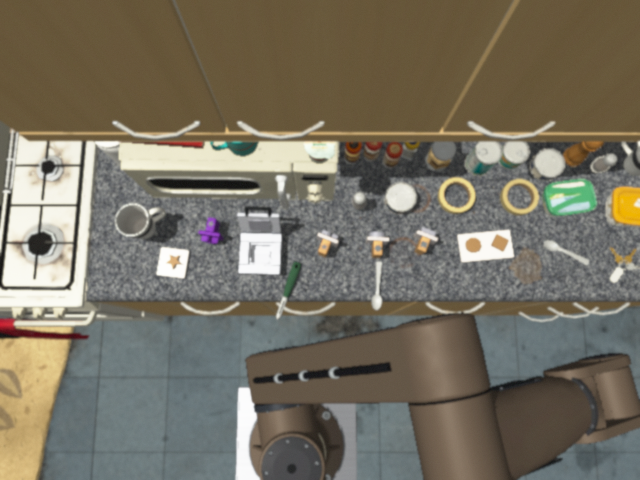

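View pics/side0.png

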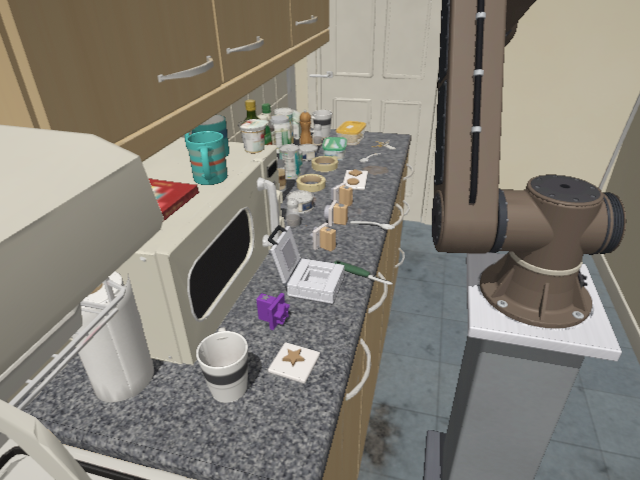

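The top picture shows a star biscuit on the sample tile (174,262) and round and square biscuits on the spare tile (473,245 and 500,242). The press is at (260,250). The three cutters are at (327,242), (377,245) and (426,241), and the purple decoy is at (210,230). I'll enlarge the handle marks to find the star cutter.

```bash
cat > h.py <<'E'
import cv2,numpy as np
def ray(r,u,v,z):
    K,T=r["intrinsics"],r["pose"]
    d=T[:3,:3]@np.linalg.solve(K,[u,v,1]);o=T[:3,3]
    return o+d*(z-o[2])/d[2]
def proj(r,p):
    T=r["pose"];c=T[:3,:3].T@(np.asarray(p)-T[:3,3]);q=r["intrinsics"]@c;return q[:2]/q[2]
E
python3 - <<'E'
from plant import robot
import cv2,numpy as np
from h import *
r=robot.read_camera("top");im=r["image"]
a=cv2.resize(im[222:267,305:445],None,fx=5.7,fy=5.7,interpolation=cv2.INTER_CUBIC)
b=cv2.resize(im[200:280,230:310],None,fx=4,fy=4,interpolation=cv2.INTER_CUBIC)
c=np.zeros((600,800,3),np.uint8);c[:a.shape[0],:a.shape[1]]=a[:, :800];c[270:270+320,:320]=b
cv2.imwrite("pics/crop1.png",c)
for n,u,v,z in(("c1",327,242,.06),("c2",377,245,.06),("c3",426,241,.06),("press",260,254,.04),("tile",173,262,.01)):print(n,ray(r,u,v,z).round(3))
E
```

```text
c1 [ 0.54  -0.081  0.06 ]
c2 [ 0.531 -0.218  0.06 ]
c3 [ 0.542 -0.353  0.06 ]
press [0.51  0.104 0.04 ]
tile [0.492 0.351 0.01 ]
```

View pics/crop1.png

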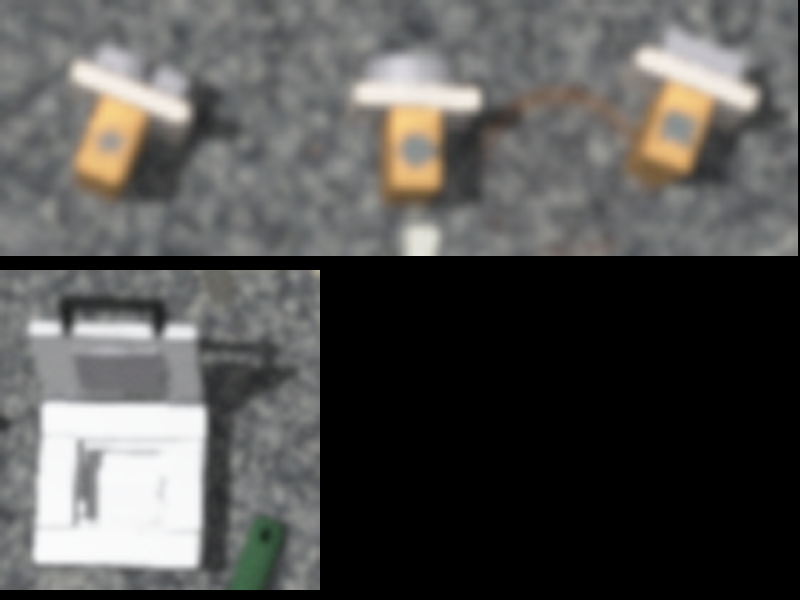

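The left cutter (px 327,242) fits best: its mark is star-like and its rim shows two lobes. The middle mark is a disc with a round rim, the right mark is a square with a flat rim, and the purple piece at (210,230) is excluded. I'll move the wrist camera above the left cutter to confirm and measure it.

Request:
carry_out([
  [0.767,-0.695,-0.11,0,0,0],
  [0.767,-0.695,-0.11,0,0,0],
  [0.767,-0.695,-0.11,0,0,0],
  [0.767,-0.695,-0.11,0,0,0],
  [0.767,-0.695,-0.11,0,0,0],
  [0.767,-0.695,-0.11,0,0,0],
  [0.767,-0.695,-0.11,0,0,0],
  [0.767,-0.695,-0.11,0,0,0],
  [0.767,-0.695,-0.11,0,0,0],
], fingers=1)

```text
t: 1.05
tcp_pos: [0.3384, -0.335, 0.2665]
eef_rot: [[0.959, 0.283, -0.0], [0.283, -0.959, -0.0], [-0.0, 0.0, -1.0]]
ft_force: [0.7, 0.1, -0.1]
opening: 1.001
finger_force: 0.0
```

Request:
carry_out([
  [0.65,-0.695,-0.11,0,0,0.3],
  [0.65,-0.695,-0.11,0,0,0.398],
  [0.65,-0.695,-0.11,0,0,0.398],
  [0.65,-0.695,-0.11,0,0,0.398],
  [0.65,-0.695,-0.11,0,0,0.398],
  [0.65,-0.695,-0.11,0,0,0.398],
  [0.65,-0.695,-0.11,0,0,0.398],
  [0.65,-0.695,-0.11,0,0,0.398],
  [0.65,-0.695,-0.11,0,0,0.398],
  [0.65,-0.695,-0.11,0,0,0.398],
])

```text
t: 2.05
tcp_pos: [0.4662, -0.0808, 0.2993]
eef_rot: [[0.943, -0.334, -0.001], [-0.334, -0.943, -0.0], [-0.001, 0.0, -1.0]]
ft_force: [-0.3, -0.2, -0.5]
opening: 0.998
finger_force: 0.0
```

```bash
python3 - <<'E'
from plant import robot
import cv2,numpy as np
from h import *
r=robot.read_camera("wrist");cv2.imwrite("pics/w1.png",r["image"]);np.savez("w1.npz",**r)
s=robot.get_state();print(s["t"],s["tcp_pos"],np.round(s["eef_rot"],3).tolist(),s["q"])
print(r["pose"].round(3),r["intrinsics"])
E
```

```text
2.1 [ 0.46623246 -0.08070485  0.29934485] [[0.943, -0.334, -0.001], [-0.334, -0.943, -0.0], [-0.0, 0.0, -1.0]] [-3.11003441e-01  2.03122264e-01  1.82236401e+00 -2.61805297e-04
  1.11659662e+00  1.60045328e+00]
[[-0.334 -0.909 -0.249  0.537]
 [-0.942  0.322  0.088 -0.106]
 [ 0.     0.264 -0.964  0.45 ]
 [ 0.     0.     0.     1.   ]] [[353.90371702   0.         323.97324274]
 [  0.         353.90371702 245.0319876 ]
 [  0.           0.           1.        ]]
```

View pics/w1.png

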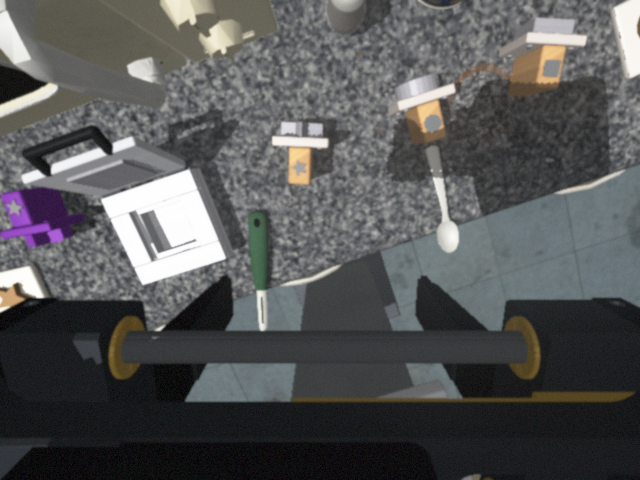

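The star mark at (299,167) confirms that the left cutter is the one; the middle mark is round and the right one square. Next I'll enlarge the cutter and the press to measure them.

```bash
python3 - <<'E'
import cv2,numpy as np
im=np.load("w1.npz")["image"]
a=cv2.resize(im[115:190,262:337],None,fx=5,fy=5,interpolation=cv2.INTER_CUBIC)
b=cv2.resize(im[160:290,95:235],None,fx=4.5,fy=4.5,interpolation=cv2.INTER_CUBIC)[:, :425]
b=cv2.resize(im[160:290,95:235],None,fx=3,fy=3,interpolation=cv2.INTER_CUBIC)
c=np.zeros((400,800,3),np.uint8);c[:375,:375]=a;c[:390,378:798]=b
cv2.imwrite("pics/crop2.png",c)
E
```

```text
(no output)
```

View pics/crop2.png

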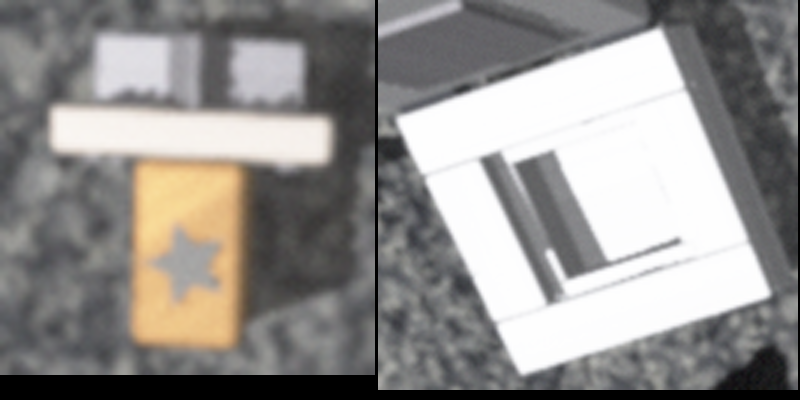

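```bash
python3 - <<'E'
import numpy as np
from h import *
r=dict(np.load("w1.npz"))
A=lambda x,y:ray(r,262+(x+.5)/5-.5,115+(y+.5)/5-.5,.06)
B=lambda x,y:ray(r,95+(x-378+.5)/3-.5,160+(y+.5)/3-.5,.04)
bl,br,fr,fl=[A(*p) for p in((133,163),(245,168),(240,347),(135,343))]
pa,pb,pc,pd=[A(*p) for p in((50,106),(333,117),(330,163),(50,154))]
n=np.linalg.norm
print("bar size",n(bl-br),n(fl-fr),n(bl-fl),n(br-fr),"plate",n(pa-pb),n(pc-pd),n(pa-pd),n(pb-pc))
yaw=lambda v:np.degrees(np.arctan2(v[1],v[0]))
print("yaws plate",yaw(pb-pa)+90,yaw(pc-pd)+90,"bar",yaw((bl+br-fl-fr)))
pm=(pa+pb+pc+pd)/4;bm=(bl+br+fr+fl)/4;fm=(fl+fr)/2
print("plate mid",pm,"bar mid",bm,"handle end",fm,"mark",A(188,262),"grip est from plate mid -32mm, bar mid -7mm")
th=np.radians(yaw(pb-pa)/2+yaw(pc-pd)/2+90);d=np.array([np.cos(th),np.sin(th),0])
print("grip",pm-.032*d,bm-.007*d,fm+.013*d)
P=[B(*p) for p in((397,117),(660,28),(772,296),(523,376))]
print("press",[n(P[i]-P[(i+1)%4]) for i in range(4)],[yaw(P[i]-P[(i+1)%4]) for i in range(4)],np.mean(P,0))
E
```

```text
bar size 0.0238000953704857 0.02290175310691039 0.0378338001584587 0.03769723469410513 plate 0.05966695791241559 0.05942721001602891 0.009741312172390333 0.00937481117491416
yaws plate -21.659058307412636 -21.302257475395066 bar -21.07683632709475
plate mid [ 0.55134443 -0.08375876  0.06      ] bar mid [ 0.52804597 -0.07442287  0.06      ] handle end [ 0.51042773 -0.06763274  0.06      ] mark [ 0.52696589 -0.07395783  0.06      ] grip est from plate mid -32mm, bar mid -7mm
grip [ 0.52156711 -0.07204077  0.06      ] [ 0.52153218 -0.07185956  0.06      ] [ 0.52252477 -0.07239317  0.06      ]
press [np.float64(0.11030912443651142), np.float64(0.11164378751986075), np.float64(0.11094093812112973), np.float64(0.11243213401030788)] [np.float64(88.24982097183765), np.float64(-1.4855273190919784), np.float64(-91.34244608511911), np.float64(178.19207328824194)] [0.51199126 0.10334822 0.04      ]
```

The sizes check out: bar 38 x 23.5 mm, plate 59.5 x 9.6 mm, bed 111 mm square. The star cutter's grip is at (0.522, -0.072) with yaw -21.4°. The pocket is at (0.512, 0.103) with press yaw -1.6°.

My plan is to grasp with the tool pointing 40° below horizontal, then lift and half-turn the wrist. That sets the cutter rim down with the gripper leaning towards the robot, clear of the platen.

```bash
cat >> h.py <<'E'
from scipy.spatial.transform import Rotation as Ro
def goal(yaw,tilt):
    "tool down with x at yaw (deg), then tilted about tool y so z leans to +x"
    return Ro.from_euler('z',yaw,degrees=True)*Ro.from_matrix(np.diag([1,-1,-1.]))*Ro.from_euler('y',tilt,degrees=True)
def inc(p0,R0,p,R):
    R0=Ro.from_matrix(R0) if not isinstance(R0,Ro) else R0
    return np.r_[R0.inv().apply(np.asarray(p)-p0)/.3,(R0.inv()*R).as_rotvec()/(np.pi/2)].round(4).tolist()
E
python3 - <<'E'
from plant import robot
from h import *
s=robot.get_state();G=np.array([.5217,-.072,.031]);R=goal(-21.4,50);z=R.as_matrix()[:,2]
p1=G-.10*z
print(s["q"].round(2),p1,z);print(inc(s["tcp_pos"],s["eef_rot"],p1+[0,0,.1],R))
r=dict(np.load("w1.npz"));print(ray(r,258,212,.01),ray(r,262,330,0))
E
```

```text
[-0.31  0.2   1.82 -0.    1.12  1.6 ] [ 0.45037699 -0.04404882  0.09527876] [ 0.71323013 -0.27951183 -0.64278761]
[-0.0905, -0.0976, 0.3469, -0.009, 0.5558, 0.0197]
[ 0.4912631  -0.00164085  0.01      ] [0.33246595 0.05948933 0.        ]
```

Request:
carry_out([
  [-0.0905,-0.0976,0.3469,-0.009,0.5558,0.0197],
  [-0.0905,-0.0976,0.3469,-0.009,0.5558,0.0197],
  [-0.0905,-0.0976,0.3469,-0.009,0.5558,0.0197],
  [-0.0905,-0.0976,0.3469,-0.009,0.5558,0.0197],
  [-0.0905,-0.0976,0.3469,-0.009,0.5558,0.0197],
  [-0.0905,-0.0976,0.3469,-0.009,0.5558,0.0197],
  [-0.0905,-0.0976,0.3469,-0.009,0.5558,0.0197],
  [-0.0905,-0.0976,0.3469,-0.009,0.5558,0.0197],
  [-0.0905,-0.0976,0.3469,-0.009,0.5558,0.0197],
  [-0.0905,-0.0976,0.3469,-0.009,0.5558,0.0197],
], fingers=0.6)

```text
t: 3.1
tcp_pos: [0.4371, -0.0865, 0.2975]
eef_rot: [[0.67, -0.332, 0.664], [-0.194, -0.942, -0.275], [0.716, 0.055, -0.696]]
ft_force: [-0.2, 0.9, 0.0]
opening: 0.598
finger_force: 0.0
```

```bash
python3 - <<'E'
from plant import robot
from h import *
s=robot.get_state();G=np.array([.5217,-.072,.031]);R=goal(-21.4,50);z=R.as_matrix()[:,2]
print(s["q"].round(2),s["tcp_pos"]);
for d in(.1,.05,0):print(inc(s["tcp_pos"],s["eef_rot"],G-d*z,R))
E
```

```text
[-0.31 -0.02  2.33 -1.13  0.07  2.68] [ 0.43706389 -0.08652569  0.29748602]
[-0.4804, -0.1853, 0.4596, 0.0072, 0.0458, 0.0409]
[-0.4684, -0.1867, 0.6258, 0.0072, 0.0458, 0.0409]
[-0.4564, -0.1882, 0.792, 0.0072, 0.0458, 0.0409]
```

The wrist ran into its q5 lower limit, because the forearm pitch caps the forward tilt on this branch. I'll fit a small kinematic model to plan within the joint ranges.

```bash
cat > kin.py <<'E'
import numpy as np
from scipy.spatial.transform import Rotation as Ro
from scipy.optimize import least_squares
LO=np.array([-3.1,-.84,.05,-1.13,.06,-2.69]);HI=np.array([3.1,2.19,2.79,4.28,2.93,2.69])
def fk(q,P):
    a1,d1,oy,L2,L3,L6,e3=P
    B=Ro.from_euler('z',q[0]);F=B*Ro.from_euler('y',q[1]);W=F*Ro.from_euler('y',q[2])
    T=W*Ro.from_euler('z',q[3])*Ro.from_euler('y',q[4])
    p=B.apply([a1,oy,d1])+F.apply([0,0,L2])+W.apply([e3,0,L3])+T.apply([0,0,L6])
    return p,T*Ro.from_euler('z',q[5]+np.pi/2)
E
python3 - <<'E'
from plant import robot
from kin import *
s=robot.get_state()
D=[([-1.39,.491,1.559,0,1.092,-.106],[.177,-.599,.234],None),
([-.311003,.203122,1.822364,-.00026,1.116597,1.600453],[.46623,-.080705,.299345],None),
(s["q"],s["tcp_pos"],s["eef_rot"])]
f=lambda P:np.concatenate([(fk(q,P)[0]-p) for q,p,_ in D])
o=least_squares(f,[0,.3,.06,.58,.45,.2,0]);print(o.x.round(4),np.abs(o.fun).max(),np.linalg.svd(o.jac)[1].round(4))
print(fk(s["q"],o.x)[1].as_matrix().round(3),s["eef_rot"].round(3))
E
```

```text
[-0.0009  0.2011  0.0661  0.5853  0.4131  0.2533  0.0446] 0.00033382287348018846 [3.3491 2.5052 1.7323 0.6455 0.2814 0.1015 0.0134]
[[ 0.67  -0.332  0.664]
 [-0.194 -0.942 -0.275]
 [ 0.716  0.055 -0.696]] [[ 0.67  -0.332  0.664]
 [-0.194 -0.942 -0.275]
 [ 0.716  0.055 -0.696]]
```

```bash
cat >> kin.py <<'E'
P=np.array([-0.0009,0.2011,0.0661,0.5853,0.4131,0.2533,0.0446])
def ik(p,R,seed):
    f=lambda q:np.r_[(fk(q,P)[0]-p)*5,(fk(q,P)[1].inv()*R).as_rotvec()]
    o=least_squares(f,np.clip(seed,LO+.01,HI-.01),bounds=(LO+.02,HI-.02));return o.x,np.abs(o.fun).max()
def iks(p,R):
    S=[]
    for q4 in(-.8,0,1.57,3.14,4):
        for q5 in(.3,1.2):
            for q6 in(-1.6,1.6):
                q,e=ik(p,R,[-.3,.2,2.2,q4,q5,q6])
                if e<2e-3 and not any(np.abs(q-x).max()<.05 for x in S):S.append(q)
    return S
E
python3 - <<'E'
from kin import *
from h import goal
G=np.array([.5217,-.072,.031]);F=np.array([.512,.1033,.068]);Z=Ro.from_euler('z',np.pi)
for a in(25,35,45,55,65):
    for n,p,R in(("pick",G,goal(-21.4,90-a)),("place->robot",F,goal(178.4,a)),("place->platen",F,goal(-1.6,-a))):
        for k in(0,1):
            for q in iks(p,R*Z if k else R):print(a,n,k,q.round(2))
E
```

```text
25 pick 0 [-0.18  1.03  2.51  3.32  1.52 -1.5 ]
25 pick 1 [-0.18  1.03  2.51  3.32  1.52  1.65]
25 place->robot 0 [ 0.06  0.72  1.7   0.04  1.15 -1.51]
25 place->robot 1 [0.06 0.72 1.7  0.04 1.15 1.63]
25 place->platen 0 [0.06 0.72 1.7  0.04 1.15 1.63]
25 place->platen 1 [ 0.06  0.72  1.7   0.04  1.15 -1.51]
35 pick 0 [-0.19  0.89  2.47  3.3   1.17 -1.53]
35 pick 1 [-0.19  0.89  2.47  3.3   1.17  1.61]
35 place->robot 0 [ 0.05  0.79  1.61  0.05  1.35 -1.52]
35 place->robot 1 [0.05 0.79 1.61 0.05 1.35 1.62]
35 place->platen 0 [0.05 0.79 1.61 0.05 1.35 1.62]
35 place->platen 1 [ 0.05  0.79  1.61  0.05  1.35 -1.52]
45 pick 0 [-0.21  0.77  2.4   3.3   0.82 -1.56]
45 pick 1 [-0.21  0.77  2.4   3.3   0.82  1.58]
45 place->robot 0 [ 0.05  0.87  1.52  0.05  1.53 -1.52]
45 place->robot 1 [0.05 0.87 1.52 0.05 1.53 1.62]
45 place->platen 0 [0.05 0.87 1.52 0.05 1.53 1.62]
45 place->platen 1 [ 0.05  0.87  1.52  0.05  1.53 -1.52]
55 pick 0 [-0.22  0.69  2.32  3.33  0.48 -1.62]
55 pick 1 [-0.22  0.69  2.32  3.33  0.48  1.53]
55 place->robot 0 [ 0.04  0.94  1.44  0.06  1.71 -1.52]
55 place->robot 1 [0.04 0.94 1.44 0.06 1.71 1.62]
55 place->platen 0 [0.04 0.94 1.44 0.06 1.71 1.62]
55 place->platen 1 [ 0.04  0.94  1.44  0.06  1.71 -1.52]
65 pick 0 [-0.23  0.64  2.23  3.5   0.17 -1.8 ]
65 pick 1 [-0.23  0.64  2.23  3.5   0.17  1.35]
65 place->robot 0 [ 0.04  1.02  1.38  0.07  1.88 -1.52]
65 place->robot 1 [0.04 1.02 1.38 0.07 1.88 1.62]
65 place->platen 0 [0.04 1.02 1.38 0.07 1.88 1.62]
65 place->platen 1 [ 0.04  1.02  1.38  0.07  1.88 -1.52]
```

```bash
python3 - <<'E'
from plant import robot
from kin import *
from h import goal,inc
G=np.array([.5217,-.072,.031]);F=np.array([.512,.1033,.068])
for q in iks(F,goal(178.4,-45)):print("place",q.round(2))
s=robot.get_state()
A=np.array([-.31,.1,2.1,0,.5,1.6]);p,R=fk(A,P);print("A",p.round(3),inc(s["tcp_pos"],s["eef_rot"],p,R))
n=20;prev=R
for i in range(1,n+1):
    q=A+np.array([0,0,0,3.2,0,-3.2])*i/n;pp,RR=fk(q,P)
    print(pp.round(3),RR.as_matrix()[:,2].round(2),round(np.degrees((prev.inv()*RR).magnitude()),1),inc(p,R,pp,RR));prev=RR
E
```

```text
place [0.12 0.66 2.41 3.31 0.72 1.55]
A [ 0.471 -0.082  0.275] [0.0199, -0.0575, 0.1222, 0.0361, -0.228, 0.0239]
[ 0.478 -0.063  0.277] [ 0.43 -0.06 -0.9 ] 4.5 [0.0027, -0.0646, -0.0025, 0.0487, 0.0025, -0.0124]
[ 0.486 -0.046  0.28 ] [ 0.47  0.01 -0.88] 4.5 [0.0143, -0.1278, -0.0099, 0.0965, 0.0127, -0.0245]
[ 0.496 -0.031  0.286] [ 0.5   0.07 -0.86] 4.5 [0.0347, -0.188, -0.0219, 0.1422, 0.0304, -0.0361]
[ 0.507 -0.017  0.295] [ 0.55  0.13 -0.83] 4.5 [0.0632, -0.2437, -0.0384, 0.1847, 0.0553, -0.0467]
[ 0.518 -0.005  0.305] [ 0.59  0.17 -0.79] 4.5 [0.0992, -0.2934, -0.0589, 0.2229, 0.0867, -0.0563]
[0.53  0.004 0.317] [ 0.64  0.21 -0.74] 4.5 [0.1418, -0.3359, -0.0828, 0.256, 0.1239, -0.0644]
[0.543 0.01  0.331] [ 0.69  0.23 -0.69] 4.5 [0.1897, -0.3701, -0.1095, 0.2829, 0.1661, -0.071]
[0.555 0.014 0.345] [ 0.74  0.25 -0.63] 4.5 [0.242, -0.395, -0.1384, 0.3031, 0.2122, -0.0758]
[0.567 0.014 0.361] [ 0.79  0.25 -0.57] 4.5 [0.2971, -0.4102, -0.1688, 0.3158, 0.2611, -0.0787]
[0.578 0.012 0.376] [ 0.83  0.24 -0.51] 4.5 [0.3536, -0.4151, -0.1997, 0.3209, 0.3117, -0.0796]
[0.588 0.006 0.39
[... 261 characters left out ...]
4601, -0.0702]
[ 0.61  -0.026  0.434] [ 0.96  0.09 -0.28] 4.5 [0.5661, -0.3342, -0.3145, 0.2625, 0.5041, -0.0632]
[ 0.614 -0.041  0.446] [ 0.97  0.03 -0.23] 4.5 [0.6089, -0.2913, -0.3372, 0.2298, 0.5434, -0.0546]
[ 0.616 -0.058  0.456] [ 0.98 -0.04 -0.19] 4.5 [0.6453, -0.2413, -0.3562, 0.1912, 0.5769, -0.0445]
[ 0.616 -0.076  0.463] [ 0.98 -0.11 -0.16] 4.5 [0.6742, -0.1854, -0.3711, 0.1477, 0.6035, -0.0332]
[ 0.615 -0.094  0.468] [ 0.97 -0.18 -0.14] 4.5 [0.695, -0.125, -0.3815, 0.1005, 0.6227, -0.021]
[ 0.611 -0.113  0.471] [ 0.96 -0.26 -0.13] 4.5 [0.7071, -0.0617, -0.3871, 0.0508, 0.6337, -0.0082]
[ 0.605 -0.132  0.472] [ 0.94 -0.33 -0.13] 4.5 [0.7103, 0.0029, -0.3878, -0.0, 0.6363, 0.0047]
```

Request:
carry_out([
  [0.02,-0.0575,0.122,0.036,-0.228,0.024],
  [0.02,-0.0575,0.122,0.036,-0.228,0.024],
  [0.02,-0.0575,0.122,0.036,-0.228,0.024],
  [0.02,-0.0575,0.122,0.036,-0.228,0.024],
  [0.02,-0.0575,0.122,0.036,-0.228,0.024],
  [0.02,-0.0575,0.122,0.036,-0.228,0.024],
  [0.02,-0.0575,0.122,0.036,-0.228,0.024],
  [0.02,-0.0575,0.122,0.036,-0.228,0.024],
])

```text
t: 3.9
tcp_pos: [0.4711, -0.0809, 0.2737]
eef_rot: [[0.853, -0.329, 0.405], [-0.303, -0.944, -0.13], [0.425, -0.012, -0.905]]
ft_force: [-1.2, -0.2, -0.3]
opening: 0.601
finger_force: 0.0
```

```bash
python3 -c "
from plant import robot
s=robot.get_state();print(s['q'].round(3),s['tcp_pos'])"
```

```text
[-0.308  0.103  2.101 -0.003  0.499  1.603] [ 0.47110915 -0.08093897  0.27373819]
```

At waypoint A on the normal branch. Now I'll swing q4 round to the flipped branch.

Request:
carry_out([
  [0.003,-0.065,-0.0025,0.049,0.0025,-0.012],
  [0.014,-0.128,-0.01,0.0965,0.013,-0.0245],
  [0.035,-0.188,-0.022,0.142,0.03,-0.036],
  [0.063,-0.244,-0.038,0.185,0.055,-0.047],
  [0.099,-0.293,-0.059,0.223,0.087,-0.056],
  [0.142,-0.336,-0.083,0.256,0.124,-0.064],
  [0.19,-0.37,-0.11,0.283,0.166,-0.071],
  [0.242,-0.395,-0.138,0.303,0.212,-0.076],
  [0.297,-0.41,-0.169,0.316,0.261,-0.079],
  [0.354,-0.415,-0.2,0.321,0.312,-0.08],
  [0.41,-0.41,-0.231,0.318,0.3625,-0.0785],
  [0.4655,-0.394,-0.2605,0.307,0.412,-0.075],
  [0.518,-0.369,-0.289,0.288,0.46,-0.07],
  [0.566,-0.334,-0.3145,0.2625,0.504,-0.063],
  [0.609,-0.291,-0.337,0.23,0.543,-0.0545],
  [0.645,-0.241,-0.356,0.191,0.577,-0.0445],
  [0.674,-0.185,-0.371,0.148,0.6035,-0.033],
  [0.695,-0.125,-0.3815,0.1,0.623,-0.021],
  [0.707,-0.062,-0.387,0.051,0.634,-0.008],
  [0.71,0.003,-0.388,0,0.636,0.005],
])

```text
t: 5.9
tcp_pos: [0.6051, -0.1309, 0.4691]
eef_rot: [[0.122, -0.334, 0.935], [-0.061, -0.942, -0.329], [0.991, -0.017, -0.135]]
ft_force: [0.4, -0.3, -0.1]
opening: 0.6
finger_force: 0.0
```

```bash
python3 - <<'E'
from plant import robot
from kin import *
from h import goal,inc
s=robot.get_state();q=s["q"];print(q.round(3))
G=np.array([.5217,-.072,.031]);R=goal(-21.4,45);z=R.as_matrix()[:,2]
p0,R0=s["tcp_pos"],s["eef_rot"]
# waypoints by joint interpolation to pregrasp-high
for h,d in((.12,.12),(0,.10),(0,0)):
    p=G-d*z+[0,0,h];qq,e=ik(p,R,[-.2,.5,2.4,3.3,.7,-1.56]);print(h,d,p.round(3),qq.round(3),e)
    if h: q1=qq
for t in np.linspace(0,1,9)[1:]:
    p,RR=fk(q+t*(q1-q),P);print(p.round(3),inc(p0,R0,p,RR))
E
```

```text
[-0.307  0.102  2.1    3.208  0.496 -1.607]
0.12 0.12 [ 0.443 -0.041  0.236] [-0.153  0.128  2.417  3.871  0.234 -2.129] 2.998692960609617e-10
0 0.1 [ 0.456 -0.046  0.102] [-0.164  0.566  2.542  3.358  0.753 -1.581] 1.592476150946709e-15
0 0 [ 0.522 -0.072  0.031] [-0.206  0.769  2.403  3.304  0.816 -1.564] 2.220446049250313e-15
[ 0.592 -0.124  0.437] [-0.1138, -0.0061, -0.0358, -0.0116, -0.0499, 0.0018]
[ 0.576 -0.115  0.404] [-0.2285, -0.0135, -0.0799, -0.0205, -0.101, 0.0027]
[ 0.558 -0.105  0.373] [-0.3419, -0.0228, -0.1319, -0.027, -0.1529, 0.0028]
[ 0.538 -0.094  0.342] [-0.4528, -0.0337, -0.1917, -0.0309, -0.2053, 0.0023]
[ 0.517 -0.082  0.313] [-0.5604, -0.046, -0.2588, -0.0324, -0.2578, 0.0015]
[ 0.494 -0.069  0.286] [-0.6637, -0.0593, -0.3329, -0.0317, -0.3103, 0.0006]
[ 0.469 -0.055  0.26 ] [-0.7619, -0.0733, -0.4134, -0.0288, -0.3622, -0.0002]
[ 0.443 -0.041  0.236] [-0.8544, -0.0877, -0.4995, -0.0239, -0.4135, -0.0008]
```

```bash
python3 - <<'E'
from plant import robot
from kin import *
from h import goal,inc
s=robot.get_state();q=s["q"];p0,R0=s["tcp_pos"],s["eef_rot"]
G=np.array([.5217,-.072,.031]);R=goal(-21.4,45);z=R.as_matrix()[:,2]
q1,e=ik(G-.1*z,R,[-.164,.566,2.542,3.358,.753,-1.581])
for t in np.linspace(0,1,13)[1:]:
    p,RR=fk(q+t*(q1-q),P);print(p.round(3),inc(p0,R0,p,RR))
print(inc(p0,R0,G-.1*z,R))
E
```

```text
[ 0.605 -0.125  0.431] [-0.1281, -0.0162, 0.009, 0.0018, -0.0347, 0.0054]
[ 0.601 -0.118  0.393] [-0.2554, -0.0308, 0.0087, 0.0028, -0.0695, 0.01]
[ 0.596 -0.111  0.356] [-0.38, -0.0441, -0.0002, 0.003, -0.1043, 0.0137]
[ 0.588 -0.104  0.321] [-0.5013, -0.0559, -0.0172, 0.0026, -0.1391, 0.0164]
[ 0.577 -0.097  0.287] [-0.6186, -0.0661, -0.042, 0.0014, -0.1738, 0.0181]
[ 0.565 -0.089  0.255] [-0.7316, -0.0744, -0.0742, -0.0004, -0.2084, 0.0187]
[ 0.551 -0.081  0.225] [-0.8396, -0.0808, -0.1132, -0.0029, -0.243, 0.0183]
[ 0.535 -0.074  0.196] [-0.9422, -0.0849, -0.1586, -0.006, -0.2774, 0.0168]
[ 0.517 -0.066  0.169] [-1.039, -0.0868, -0.2098, -0.0097, -0.3117, 0.0142]
[ 0.498 -0.059  0.145] [-1.1297, -0.0863, -0.2663, -0.014, -0.3459, 0.0104]
[ 0.477 -0.053  0.122] [-1.2137, -0.0835, -0.3273, -0.0187, -0.3798, 0.0054]
[ 0.456 -0.046  0.102] [-1.291, -0.0783, -0.3924, -0.0239, -0.4135, -0.0008]
[-1.291, -0.0783, -0.3924, -0.0239, -0.4135, -0.0008]
```

Request:
carry_out([
  [-0.128,-0.016,0.009,0.002,-0.035,0.005],
  [-0.255,-0.031,0.009,0.003,-0.07,0.01],
  [-0.38,-0.044,0,0.003,-0.104,0.014],
  [-0.501,-0.056,-0.017,0.003,-0.139,0.016],
  [-0.619,-0.066,-0.042,0.001,-0.174,0.018],
  [-0.732,-0.074,-0.074,0,-0.208,0.019],
  [-0.84,-0.081,-0.113,-0.003,-0.243,0.018],
  [-0.94,-0.085,-0.159,-0.006,-0.277,0.017],
  [-0.94,-0.085,-0.159,-0.006,-0.277,0.017],
])

```text
t: 6.8
tcp_pos: [0.5342, -0.0724, 0.1945]
eef_rot: [[0.499, -0.348, 0.794], [-0.221, -0.937, -0.271], [0.838, -0.04, -0.544]]
ft_force: [-0.2, 0.7, 0.4]
opening: 0.598
finger_force: 0.0
```

```bash
python3 - <<'E'
from plant import robot
from kin import *
from h import goal,inc
s=robot.get_state();q=s["q"];p0,R0=s["tcp_pos"],s["eef_rot"];print(q.round(3),p0)
G=np.array([.5217,-.072,.031]);R=goal(-21.4,45);z=R.as_matrix()[:,2]
q1,e=ik(G-.1*z,R,[-.164,.566,2.542,3.358,.753,-1.581])
for t in np.linspace(0,1,4)[1:]:
    p,RR=fk(q+t*(q1-q),P);print(p.round(3),inc(p0,R0,p,RR))
for d in(.07,.035,0):print(inc(p0,R0,G-d*z,R))
E
```

```text
[-0.21   0.41   2.4    3.304  0.667 -1.586] [ 0.53419008 -0.07243802  0.19454388]
[ 0.509 -0.063  0.16 ] [-0.1445, 0.0034, -0.0126, -0.007, -0.0447, -0.0024]
[ 0.484 -0.054  0.129] [-0.2804, 0.0104, -0.0318, -0.0154, -0.089, -0.0066]
[ 0.456 -0.046  0.102] [-0.4089, 0.0213, -0.0625, -0.025, -0.1329, -0.0127]
[-0.4296, 0.0254, 0.0352, -0.025, -0.1329, -0.0127]
[-0.4537, 0.0302, 0.1493, -0.025, -0.1329, -0.0127]
[-0.4779, 0.035, 0.2633, -0.025, -0.1329, -0.0127]
```

Descending to the pregrasp, then along the tool axis to the grip point.

Request:
carry_out([
  [-0.145,0.003,-0.013,-0.007,-0.045,-0.002],
  [-0.28,0.01,-0.032,-0.015,-0.089,-0.007],
  [-0.409,0.021,-0.0625,-0.025,-0.133,-0.013],
  [-0.409,0.021,-0.0625,-0.025,-0.133,-0.013],
  [-0.43,0.025,0.035,-0.025,-0.133,-0.013],
  [-0.442,0.028,0.092,-0.025,-0.133,-0.013],
  [-0.454,0.03,0.149,-0.025,-0.133,-0.013],
  [-0.466,0.0325,0.206,-0.025,-0.133,-0.013],
  [-0.478,0.035,0.263,-0.025,-0.133,-0.013],
  [-0.478,0.035,0.263,-0.025,-0.133,-0.013],
  [-0.478,0.035,0.263,-0.025,-0.133,-0.013],
])

```text
t: 7.9
tcp_pos: [0.5253, -0.0735, 0.0346]
eef_rot: [[0.652, -0.366, 0.664], [-0.257, -0.931, -0.26], [0.713, -0.001, -0.701]]
ft_force: [-0.8, -0.3, 0.6]
opening: 0.598
finger_force: 0.0
```

```bash
python3 - <<'E'
from plant import robot
from h import *
r=robot.read_camera("wrist");cv2.imwrite("pics/w2.png",r["image"])
s=robot.get_state();print(s["q"].round(3),s["tcp_pos"],s["ft_force"])
R=Ro.from_matrix(s["eef_rot"]);print(R.as_matrix().round(3).tolist(),goal(-21.4,45).as_matrix().round(3).tolist())
print(proj(r,[.5217,-.072,.06]),proj(r,[.5217+.013*.931,-.072-.013*.365,.06]))
E
```

```text
[-0.206  0.761  2.406  3.305  0.819 -1.564] [ 0.52494303 -0.07327533  0.03469288] [-0.53899799 -0.55923666 -0.57078739]
[[0.652, -0.366, 0.664], [-0.257, -0.931, -0.26], [0.713, -0.001, -0.701]] [[0.658, -0.365, 0.658], [-0.258, -0.931, -0.258], [0.707, 0.0, -0.707]]
[323.86148051 301.37287457] [323.83067616 271.85985005]
```

View pics/w2.png

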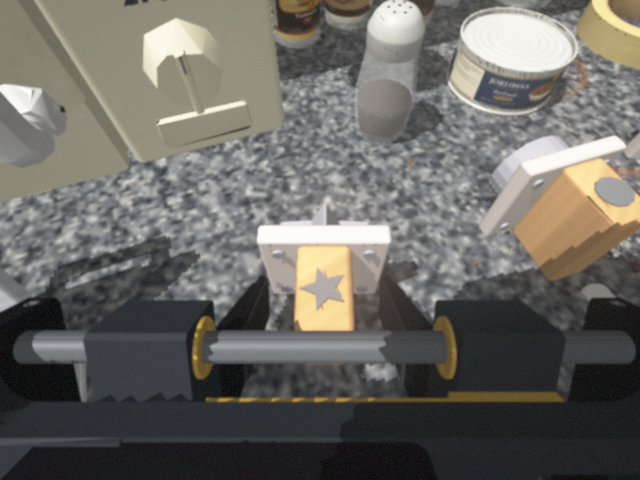

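The bar lies centred between the pads (bar top at u≈324, star mark at (322,289)), and the TCP is about 3 mm too close to the plate. I'll back off slightly and grip.

Request:
carry_out([
  [-0.007,0,-0.007,0,0,0],
  [-0.007,0,-0.007,0,0,0],
  [-0.007,0,-0.007,0,0,0],
  [-0.007,0,-0.007,0,0,0],
  [-0.007,0,-0.007,0,0,0],
  [-0.007,0,-0.007,0,0,0],
  [-0.007,0,-0.007,0,0,0],
  [-0.007,0,-0.007,0,0,0],
], fingers=0.1, newtons=30)

```text
t: 8.75
tcp_pos: [0.522, -0.0721, 0.0336]
eef_rot: [[0.653, -0.365, 0.663], [-0.257, -0.931, -0.26], [0.712, -0.0, -0.702]]
ft_force: [-2.1, 0.5, 3.4]
opening: 0.248
finger_force: 30.0
```

```bash
python3 - <<'E'
from plant import robot
from kin import *
from h import *
s=robot.get_state();p0=s["tcp_pos"];R0=Ro.from_matrix(s["eef_rot"]);print(s["t"],s["q"].round(3),p0,s["opening"],s["finger_force"])
M=R0.as_matrix();y=-M[:,1];yaw=np.arctan2(-y[0],y[1]);print("cutter yaw",np.degrees(yaw))
Rc=Ro.from_euler('z',yaw);G=np.array([.5217,-.072,.03])
rel=R0.inv()*Rc;g=R0.inv().apply(G-p0);print("grip in tool",g);g[1]=0
np.savez("rel.npz",rel=rel.as_matrix(),g=g)
print("lift",inc(p0,R0,p0+[0,0,.06],R0))
# place goal: cutter x down, z toward robot (-press x)
py=np.radians(-1.6);px=np.array([np.cos(py),np.sin(py),0])
X=np.array([0,0,-1.]);Z=-px;Rf=Ro.from_matrix(np.c_[X,np.cross(Z,X),Z]);Rt=Rf*rel.inv()
F=np.array([.512,.1033,.067])
qa=s["q"]
for h in(.10,.06,.03,0):
    p=F+[0,0,h]-Rt.apply(g);q,e=ik(p,Rt,[.12,.6,2.4,3.3,.7,1.55]);print(h,p.round(4),q.round(3),e)
print(Rt.as_matrix().round(3))
E
```

```text
8.75 [-0.205  0.764  2.413  3.305  0.828 -1.563] [ 0.52202946 -0.07210076  0.03360747] 0.24824343750987457 30.00019133090973
cutter yaw -21.43724413318653
grip in tool [-2.81058032e-03  2.67423091e-05  2.28745163e-03]
lift [0.1425, -0.0, -0.1404, 0.0, 0.0, 0.0]
0.1 [0.5084 0.1034 0.1667] [0.126 0.384 2.349 3.437 0.378 1.405] 1.3767436531086916e-09
0.06 [0.5084 0.1034 0.1267] [0.126 0.491 2.382 3.362 0.514 1.488] 3.8688574566236856e-10
0.03 [0.5084 0.1034 0.0967] [0.126 0.576 2.401 3.328 0.616 1.527] 2.990946969261276e-10
0 [0.5084 0.1034 0.0667] [0.126 0.664 2.414 3.306 0.715 1.556] 2.18439632701517e-14
[[-0.712  0.028  0.702]
 [ 0.02   1.    -0.02 ]
 [-0.702 -0.    -0.712]]
```

Gripped: the opening is 23.6 mm, which matches the bar, and the force is 30 N. Now I'll lift and roll half a turn about the tool axis.

Request:
carry_out([
  [0.05,0,-0.05,0,0,0],
  [0.14,0,-0.14,0,0,0],
  [0.2,0,-0.2,0,0,0],
  [0.26,0,-0.26,0,0,0],
  [0.26,0,-0.26,0,0,0],
  [0.26,0,-0.26,0,0,0],
])

```text
t: 9.35
tcp_pos: [0.5212, -0.0718, 0.1439]
eef_rot: [[0.653, -0.366, 0.663], [-0.257, -0.931, -0.26], [0.713, -0.0, -0.702]]
ft_force: [-0.5, 0.3, -0.3]
opening: 0.247
finger_force: 30.0
```

Request:
carry_out([
  [0,0,0,0,0,0.09],
  [0,0,0,0,0,0.18],
  [0,0,0,0,0,0.27],
  [0,0,0,0,0,0.36],
  [0,0,0,0,0,0.45],
  [0,0,0,0,0,0.54],
  [0,0,0,0,0,0.63],
  [0,0,0,0,0,0.72],
  [0,0,0,0,0,0.81],
  [0,0,0,0,0,0.9],
  [0,0,0,0,0,0.99],
  [0,0,0,0,0,1.0],
])

```text
t: 10.55
tcp_pos: [0.5208, -0.0718, 0.142]
eef_rot: [[-0.367, -0.655, 0.661], [-0.93, 0.26, -0.26], [-0.001, -0.71, -0.704]]
ft_force: [-0.2, 0.1, -1.0]
opening: 0.25
finger_force: 30.0
```

Request:
carry_out([
  [0,0,0,0,0,0.09],
  [0,0,0,0,0,0.18],
  [0,0,0,0,0,0.27],
  [0,0,0,0,0,0.36],
  [0,0,0,0,0,0.45],
  [0,0,0,0,0,0.54],
  [0,0,0,0,0,0.63],
  [0,0,0,0,0,0.72],
  [0,0,0,0,0,0.81],
  [0,0,0,0,0,0.9],
  [0,0,0,0,0,0.99],
  [0,0,0,0,0,1.0],
])

```text
t: 11.75
tcp_pos: [0.521, -0.0718, 0.1427]
eef_rot: [[-0.655, 0.365, 0.662], [0.256, 0.931, -0.26], [-0.711, -0.001, -0.703]]
ft_force: [-0.1, -0.5, -1.0]
opening: 0.251
finger_force: 30.0
```

```bash
cat > place.py <<'E'
from kin import *
from h import *
d=np.load("rel.npz");rel=Ro.from_matrix(d["rel"]);g=d["g"]
def target(F,yaw=-1.6):
    py=np.radians(yaw);Z=-np.array([np.cos(py),np.sin(py),0]);X=np.array([0,0,-1.])
    Rt=Ro.from_matrix(np.c_[X,np.cross(Z,X),Z])*rel.inv();return np.asarray(F)-Rt.apply(g),Rt
E
python3 - <<'E'
from plant import robot
from place import *
s=robot.get_state();q=s["q"];p0,R0=s["tcp_pos"],s["eef_rot"];print(s["t"],q.round(3),p0,s["opening"],s["finger_force"])
p,R=target([.512,.1033,.167]);q1,e=ik(p,R,[.126,.384,2.349,3.437,.378,1.405])
for t in np.linspace(0,1,9)[1:]:
    a,b=fk(q+t*(q1-q),P);print(a.round(3),inc(p0,R0,a,b))
print(inc(p0,R0,p,R))
E
```

```text
11.75 [-0.204  0.455  2.363  3.408  0.474  1.451] [ 0.52101985 -0.07182538  0.14272004] 0.2513121780287417 30.000829696655273
[ 0.521 -0.049  0.146] [0.0115, 0.0697, -0.0269, -0.0194, 0.001, -0.0193]
[ 0.522 -0.027  0.149] [0.021, 0.1391, -0.0506, -0.0388, 0.002, -0.0387]
[ 0.522 -0.005  0.152] [0.0326, 0.2074, -0.0764, -0.0582, 0.003, -0.0581]
[0.521 0.017 0.155] [0.0463, 0.2745, -0.1042, -0.0777, 0.004, -0.0776]
[0.519 0.038 0.158] [0.062, 0.3403, -0.1342, -0.0972, 0.005, -0.097]
[0.517 0.06  0.161] [0.0796, 0.4046, -0.1661, -0.1167, 0.0059, -0.1165]
[0.513 0.082 0.164] [0.0992, 0.4673, -0.2001, -0.1363, 0.0069, -0.136]
[0.508 0.103 0.167] [0.1206, 0.5283, -0.2359, -0.1559, 0.0079, -0.1556]
[0.1206, 0.5283, -0.2359, -0.1559, 0.0079, -0.1556]
```

Request:
carry_out([
  [0.012,0.07,-0.027,-0.02,0.001,-0.02],
  [0.021,0.139,-0.051,-0.039,0.002,-0.039],
  [0.033,0.207,-0.076,-0.058,0.003,-0.058],
  [0.046,0.2745,-0.104,-0.078,0.004,-0.078],
  [0.062,0.34,-0.134,-0.097,0.005,-0.097],
  [0.08,0.405,-0.166,-0.117,0.006,-0.1165],
  [0.099,0.467,-0.2,-0.136,0.007,-0.136],
  [0.1206,0.528,-0.236,-0.156,0.008,-0.1556],
  [0.1206,0.528,-0.236,-0.156,0.008,-0.1556],
  [0.1206,0.528,-0.236,-0.156,0.008,-0.1556],
])

```text
t: 12.75
tcp_pos: [0.5086, 0.1033, 0.1673]
eef_rot: [[-0.711, 0.026, 0.703], [0.017, 1.0, -0.02], [-0.703, -0.002, -0.711]]
ft_force: [0.8, -0.2, -0.5]
opening: 0.25
finger_force: 30.0
```

```bash
python3 - <<'E'
from plant import robot
from place import *
s=robot.get_state();p0,R0=s["tcp_pos"],Ro.from_matrix(s["eef_rot"]);print(s["t"],s["q"].round(3),p0)
Rc=R0*rel;C=p0+R0.apply(g);print("cutter x",Rc.as_matrix()[:,0].round(3),"z",Rc.as_matrix()[:,2].round(3),"grip",C)
r=robot.read_camera("wrist");np.savez("w3.npz",**r);t=robot.read_camera("top");s2=robot.read_camera("side")
c=np.zeros((480,800,3),np.uint8);c[:,:640]=r["image"]
c[:160,640:]=cv2.resize(t["image"][210:290,225:305],(160,160),interpolation=cv2.INTER_CUBIC)
c[160:320,640:]=cv2.resize(s2["image"][210:310,265:365],(160,160))
cv2.imwrite("pics/w3.png",c)
E
```

```text
12.75 [0.126 0.381 2.352 3.437 0.38  1.402] [0.50855811 0.10328289 0.16734161]
cutter x [ 0.001 -0.002 -1.   ] z [-1.     0.026 -0.001] grip [0.51216396 0.10319073 0.16768974]
```

View pics/w3.png

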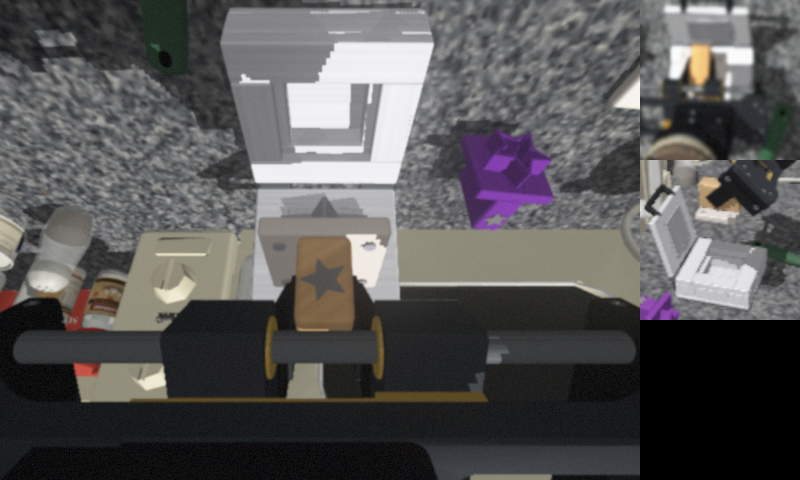

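```bash
python3 - <<'E'
from plant import robot
from place import *
r=dict(np.load("w3.npz"));print(r["pose"].round(3)[:3])
Rp=Ro.from_euler('z',-1.6,degrees=True);O=np.array([.512,.1033,0])
for n,h,z in(("bed",.056,.04),("pocket",.032,.04)):
    print(n,[proj(r,O+Rp.apply([sx*h,sy*h,z])).round(0).tolist() for sx,sy in((-1,-1),(-1,1),(1,1),(1,-1))])
s=robot.get_state();R0=Ro.from_matrix(s["eef_rot"]);Rc=R0*rel;C=s["tcp_pos"]+R0.apply(g)
for n,v in(("plate back,z+ corners",[[.027,-.03,.03],[.027,.03,.03]]),("face z+ corners",[[.037,-.03,.03],[.037,.03,.03]]),("mark",[[.007,0,.03]]),("bar end outer",[[-.013,-.012,.03],[-.013,.012,.03]]),("bar at plate",[[.027,-.012,.03],[.027,.012,.03]])):
    print(n,[proj(r,C+Rc.apply(x)).round(1).tolist() for x in v])
E
```

```text
[[ 0.026  0.503  0.864  0.351]
 [ 1.    -0.012 -0.024  0.107]
 [-0.002  0.864 -0.503  0.223]]
bed [[217.0, 42.0], [434.0, 43.0], [395.0, 184.0], [254.0, 183.0]]
pocket [[269.0, 84.0], [381.0, 84.0], [368.0, 162.0], [281.0, 162.0]]
plate back,z+ corners [[391.8, 235.0], [254.9, 234.7]]
face z+ corners [[389.7, 216.2], [257.0, 215.9]]
mark [[323.2, 276.3]]
bar end outer [[354.6, 324.0], [291.7, 323.9]]
bar at plate [[350.7, 234.9], [295.9, 234.8]]
```

```bash
python3 - <<'E'
import cv2,numpy as np
im=np.load("w3.npz")["image"]
cv2.imwrite("pics/crop3.png",cv2.resize(im[0:340,210:445],None,fx=2.5,fy=1.7,interpolation=cv2.INTER_CUBIC)[:, :])
E
```

```text
(no output)
```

View pics/crop3.png

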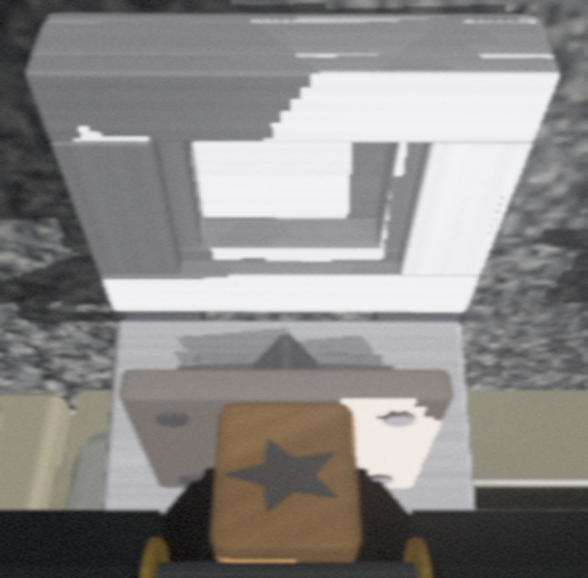

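The projected bed and pocket corners agree with the picture to within 1–2 px, which is under 1 mm: bed corners at (221,44), (433,42), (397,184) and (254,182). The held plate does too, with corners at (259,218) and (390,218). It's safe to go down.

```bash
python3 - <<'E'
from plant import robot
from place import *
s=robot.get_state();p0,R0=s["tcp_pos"],s["eef_rot"]
for z in(.14,.115,.1,.085,.075,.0665):print(z,inc(p0,R0,*target([.512,.1035,z])))
E
```

```text
0.14 [0.066, 0.0032, 0.065, -0.0007, 0.0009, 0.0003]
0.115 [0.1245, 0.0033, 0.1243, -0.0007, 0.0009, 0.0003]
0.1 [0.1597, 0.0034, 0.1598, -0.0007, 0.0009, 0.0003]
0.085 [0.1948, 0.0034, 0.1954, -0.0007, 0.0009, 0.0003]
0.075 [0.2183, 0.0034, 0.2191, -0.0007, 0.0009, 0.0003]
0.0665 [0.2382, 0.0035, 0.2393, -0.0007, 0.0009, 0.0003]
```

Request:
carry_out([
  [0.03,0.002,0.03,0,0,0],
  [0.066,0.003,0.065,0,0,0],
  [0.1,0.003,0.1,0,0,0],
  [0.1245,0.003,0.124,0,0,0],
  [0.15,0.003,0.15,0,0,0],
  [0.17,0.003,0.17,0,0,0],
  [0.185,0.003,0.185,0,0,0],
  [0.195,0.003,0.195,0,0,0],
  [0.195,0.003,0.195,0,0,0],
  [0.195,0.003,0.195,0,0,0],
  [0.195,0.003,0.195,0,0,0],
])

```text
t: 14.0
tcp_pos: [0.5083, 0.1043, 0.0855]
eef_rot: [[-0.71, 0.028, 0.703], [0.02, 1.0, -0.02], [-0.704, 0.0, -0.711]]
ft_force: [0.2, -0.2, -0.1]
opening: 0.254
finger_force: 30.0
```

```bash
python3 - <<'E'
from plant import robot
from place import *
s=robot.get_state();p0,R0=s["tcp_pos"],Ro.from_matrix(s["eef_rot"]);Rc=(R0*rel).as_matrix()
print(s["t"],"grip",(p0+R0.apply(g)).round(4),Rc[:,0].round(3),Rc[:,2].round(3),s["ft_force"].round(1),s["q"].round(2))
for z in(.08,.075,.07,.067,.0655):print(z,inc(p0,R0,*target([.512,.1035,z])))
E
```

```text
14.0 grip [0.5119 0.1042 0.0858] [ 0.002  0.    -1.   ] [-1.     0.028 -0.002] [ 0.2 -0.2 -0.1] [0.13 0.61 2.41 3.32 0.66 1.54]
0.08 [0.0134, -0.0022, 0.014, 0.0, 0.0016, -0.0002]
0.075 [0.0251, -0.0022, 0.0258, 0.0, 0.0016, -0.0002]
0.07 [0.0368, -0.0022, 0.0377, 0.0, 0.0016, -0.0002]
0.067 [0.0439, -0.0022, 0.0448, 0.0, 0.0016, -0.0002]
0.0655 [0.0474, -0.0022, 0.0483, 0.0, 0.0016, -0.0002]
```

No contact force yet. Now the last 19 mm, slowly.

Request:
carry_out([
  [0.007,-0.001,0.007,0,0.001,0],
  [0.0134,-0.002,0.014,0,0.0015,0],
  [0.019,-0.002,0.02,0,0.0015,0],
  [0.025,-0.002,0.026,0,0.0015,0],
  [0.031,-0.002,0.032,0,0.0015,0],
  [0.037,-0.002,0.038,0,0.0015,0],
  [0.041,-0.002,0.042,0,0.0015,0],
  [0.044,-0.002,0.045,0,0.0015,0],
  [0.046,-0.002,0.047,0,0.0015,0],
  [0.046,-0.002,0.047,0,0.0015,0],
  [0.046,-0.002,0.047,0,0.0015,0],
])

```text
t: 15.1
tcp_pos: [0.5082, 0.1036, 0.0668]
eef_rot: [[-0.71, 0.028, 0.704], [0.02, 1.0, -0.02], [-0.704, 0.0, -0.71]]
ft_force: [-9.1, 0.0, 20.2]
opening: 0.25
finger_force: 30.0
```

```bash
python3 - <<'E'
from plant import robot
from place import *
s=robot.get_state();p0,R0=s["tcp_pos"],Ro.from_matrix(s["eef_rot"]);Rc=(R0*rel).as_matrix()
print(s["t"],"grip",(p0+R0.apply(g)).round(4),Rc[:,0].round(3),Rc[:,2].round(3),s["ft_force"].round(1),s["moment"].round(2))
E
```

```text
15.1 grip [0.5118 0.1035 0.0672] [ 0.003  0.    -1.   ] [-1.     0.028 -0.003] [-9.1  0.  20.2] [-0.02 -0.79 -0.05]
```

The cutter reached 67.2 mm against the nominal 67 mm, with 20 N of seating force, so it is home. I'll release and retract along the tool axis.

Request:
carry_out([
  [0,0,0,0,0,0],
  [0,0,0,0,0,0],
  [0,0,0,0,0,0],
  [0,0,0,0,0,0],
  [0,0,0,0,0,0],
], fingers=0.55)

```text
t: 15.6
tcp_pos: [0.5083, 0.1036, 0.0652]
eef_rot: [[-0.713, 0.028, 0.701], [0.02, 1.0, -0.02], [-0.701, 0.0, -0.713]]
ft_force: [-0.8, 0.3, 0.3]
opening: 0.542
finger_force: 0.0
```

Request:
carry_out([
  [0,0,-0.03,0,0,0],
  [0,0,-0.08,0,0,0],
  [0,0,-0.15,0,0,0],
  [0,0,-0.22,0,0,0],
  [0,0,-0.3,0,0,0],
  [0,0,-0.3,0,0,0],
  [0,0,-0.3,0,0,0],
])

```text
t: 16.3
tcp_pos: [0.4455, 0.1055, 0.13]
eef_rot: [[-0.711, 0.028, 0.702], [0.02, 1.0, -0.019], [-0.703, 0.001, -0.711]]
ft_force: [0.6, 0.4, 0.0]
opening: 0.548
finger_force: 0.0
```

```bash
python3 - <<'E'
from plant import robot
from place import *
s=robot.get_state();print(s["t"],s["tcp_pos"],s["ft_force"].round(1),s["q"].round(2))
r=robot.read_camera("wrist");np.savez("w4.npz",**r);s2=robot.read_camera("side")
c=np.zeros((480,800,3),np.uint8);c[:,:460]=r["image"][:,90:550]
c[:340,460:]=cv2.resize(s2["image"][210:310,265:365],(340,340),interpolation=cv2.INTER_CUBIC)
cv2.imwrite("pics/w4.png",c)
Rp=Ro.from_euler('z',178.4,degrees=True);O=np.array([.512,.1035,0])
f=lambda x,y,z:proj(r,O+Rp.apply([x,y,z])).round(0)-[90,0]
print("plate top",[f(a*.03,b*.03,.04).tolist() for a,b in((1,1),(1,-1),(-1,-1),(-1,1))])
print("bar top",[f(a*.03,b*.012,.08).tolist() for a,b in((1,1),(1,-1),(-1,-1),(-1,1))])
E
```

```text
16.3 [0.44552085 0.10553899 0.1299658 ] [0.6 0.4 0. ] [0.16 0.46 2.52 3.37 0.63 1.52]
plate top [[190.0, 204.0], [278.0, 204.0], [270.0, 248.0], [198.0, 248.0]]
bar top [[215.0, 256.0], [253.0, 256.0], [250.0, 293.0], [218.0, 293.0]]
```

View pics/w4.png

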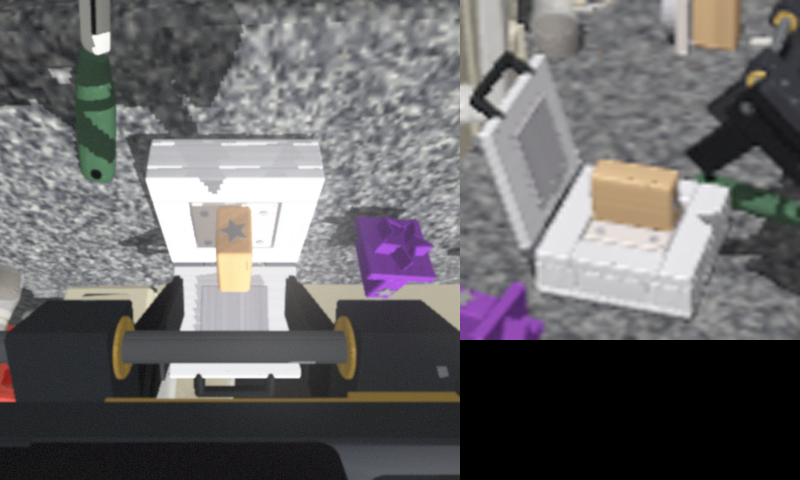

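The cutter sits flush in the pocket. In the wrist view the plate spans about (190–278, 204–248) and the bar's far end is at v≈292, both as predicted for a plate at home. The side view shows it flat, and the gripper is clear.

```bash
python3 -c "
from plant import robot
print(robot.sign_off())"
```

```text
the job is handed in; nothing more can be done
None
```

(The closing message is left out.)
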